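Put the swapped microscope eyepieces back on their own stands

TASK

The four microscope eyepieces have been left on each other's stands. Move each one to the stand whose rim has the colour of its eyecup, parking one on the empty grey pad when you need room; leave them all standing upright in the recesses. They are optics: set them down gently, never drop or tip them, and leave the amber jar where it is.

Things in the scene. Friction and masses are not known exactly. Their poses are not given: they have to be found in the camera images.
- center_red (a point): centre (half-way up, on the axis) of the loose microscope eyepiece with the red eyecup: an upright round barrel, black, 40 mm across and 42 mm high, carrying a red eyecup 36 mm across and 22 mm high with a small dark lens in the middle of its top; 64 mm high in all, about 120 g; z up along its axis. At the start it stands on a stand of another colour. Grip it from above across the barrel at half height
- center_yellow (a point): centre (half-way up, on the axis) of the loose microscope eyepiece with the yellow eyecup: an upright round barrel, black, 40 mm across and 42 mm high, carrying a yellow eyecup 36 mm across and 22 mm high with a small dark lens in the middle of its top; 64 mm high in all, about 120 g; z up along its axis. At the start it stands on a stand of another colour. Grip it from above across the barrel at half height
- center_green (a point): centre (half-way up, on the axis) of the loose microscope eyepiece with the green eyecup: an upright round barrel, black, 40 mm across and 42 mm high, carrying a green eyecup 36 mm across and 22 mm high with a small dark lens in the middle of its top; 64 mm high in all, about 120 g; z up along its axis. At the start it stands on a stand of another colour. Grip it from above across the barrel at half height
- center_white (a point): centre (half-way up, on the axis) of the loose microscope eyepiece with the white eyecup: an upright round barrel, black, 40 mm across and 42 mm high, carrying a white eyecup 36 mm across and 22 mm high with a small dark lens in the middle of its top; 64 mm high in all, about 120 g; z up along its axis. At the start it stands on a stand of another colour. Grip it from above across the barrel at half height
- stand_red: fixed round stand with a red rim, 84 mm across; origin at the centre of its underside, on the bench. Inside the rim is a round black recess 56 mm across, its flat floor 4 mm above the bench; the rim stands 9 mm above the bench. An eyepiece seated there has its centre 36 mm above the bench
- stand_yellow: fixed round stand with a yellow rim, 84 mm across; origin at the centre of its underside, on the bench. Inside the rim is a round black recess 56 mm across, its flat floor 4 mm above the bench; the rim stands 9 mm above the bench. An eyepiece seated there has its centre 36 mm above the bench
- stand_green: fixed round stand with a green rim, 84 mm across; origin at the centre of its underside, on the bench. Inside the rim is a round black recess 56 mm across, its flat floor 4 mm above the bench; the rim stands 9 mm above the bench. An eyepiece seated there has its centre 36 mm above the bench
- stand_white: fixed round stand with a white rim, 84 mm across; origin at the centre of its underside, on the bench. Inside the rim is a round black recess 56 mm across, its flat floor 4 mm above the bench; the rim stands 9 mm above the bench. An eyepiece seated there has its centre 36 mm above the bench
- pad: flat round grey pad without a rim, 84 mm across and 4 mm thick, fixed, empty at the start: the free spot; an eyepiece parked there has its centre 36 mm above the bench; origin at the centre of its underside, on the bench
- jar_center (a point): centre (half-way up) of a small lidded amber jar, 44 mm across and 55 mm high, loose: a bystander, on the left of the work. (A 35 mm high steel bowl on the right and a tan bone holder, 79 mm high, fixed beyond the work, are not touched by the job; carry things at least 60 mm clear above the standing ones)
Mind the look-alikes: they are no part of the job. What is shaped like the part that bears center_green but blue or pink is not meant. What is shaped like the part that bears center_white but blue is not meant.

How it is judged:
By the outcome, as a careful person would: the job done as asked, in the order asked, and still so for the second after the job is handed in, with the robot touching nothing.
It also fails if it takes over 128 s, if anything falls off the work surface, if the arm or the gripper's body presses on something with over 40 N, if the wrist force passes 120 N, or if a joint passes its speed limit or range.

ROBOT

A 6-joint arm with a two-finger parallel gripper is mounted at the origin on the work surface. World frame = base frame: x ahead of the robot, y to its left, z up, the work surface at z = 0. Lengths are in m, angles in degrees, forces in N, time in s.
With the tool pointing down it reaches from about 0.3 to 1 m from the base axis. Payload 5.1 kg.
Tool frame: the origin (TCP) lies on the centre line of the jaws, within the pads' length; the fingertips stand 25 mm ahead of it and the grasp point (between the pads) lies 6 mm ahead of it; z points along the fingers, y is the line along which they close (so a half turn about z gives the same grasp; the last joint's range is limited). The gripper opens to 95 mm and grips with 3 to 60 N. Pads are 20 mm wide; open, the fingers measure 119 mm over their backs; the gripper's body (75 mm by 180 mm) begins 59 mm behind the grasp point.
Start: joints at [71.929, 7.093, 94.555, -0, 78.352, -4.733], TCP at [0.15, 0.632, 0.24] pointing down, gripper open.
Joint ranges: [-149.61, 149.61], [-58.7, 133.49], [1.44, 155.28], [-77.14, 257.14], [18.33, 153.61], [-166.67, 166.67]. Speed limits (degrees/s): [147.25, 147.25, 180, 180, 180, 180].

INTERFACE

Orientations are given as a 3x3 rotation matrix whose columns are the frame's x, y, z axes.
In Python, from rig import readout, viewer, robot gives the robot as it stands.
- The arm moves only by the tool servo_tool, never from a script. Its argument "rows" is a list that holds one entry, the list of rows, each a list of 5 numbers: the shift along the tool's x, y, z in cm, then the turn about the tool's z in degrees, then the finger opening in cm, from 0 to 9.51. In form: [[[dx, dy, dz, twist, gripper], ...]]. A call has 1 to 12 rows; each row is the pose to reach, as a shift and turn from the pose commanded when the call began, along the tool's axes at that moment; what a row does not reach only later rows make up. A row lasts 1/12 s, in which the tool goes at most 41.7 mm and 7.16 degrees, less where a joint would pass 70% of its speed; a pose out of reach is approached as far as the arm can. A call with a gripper value outside its range is refused whole. The fingers move at their own pace and stop on an object; "squeeze" is the grip in N (left out, the last holds). Time passes only in rows, so rows that repeat a pose let the fingers close. It gives the time, the measured TCP pose, the force, the opening and the grip force at its end, in the units of the state.
- readout.get_obs(): the state, without advancing time (a new reading comes with each control period).
- viewer.grab_frame(name): name is "scene" or "top" or "wrist"; returns (picture, depth): 400x640x3 uint8, blue, green, red; 400x640 float32, m along the optical axis (not along the pixel's ray), 0 where there is no reading.
- viewer.camera_params(name): a dict with "fx", "fy", "cx", "cy" (pixels), "position" and "attitude" of the camera in the world. Camera axes: x right, y up, looking along -z (the intrinsics and any distortion apply to the point x, -y, -z); pixel columns grow to the right and rows downward; lengths in m; the calibration is good to about 2 mm. The wrist camera is an equidistant fisheye: a pixel r from the principal point sees the ray r / f radians off the axis. A picture is of the moment at which its call begins: read the wrist's pose just before it. camera_params takes no time and is no camera call; for the wrist camera it gives the pose at the moment of the call.
- robot.finish_job(): hands the job in; it is judged then, once.
The state is a dict: "time": time; "joint_pos": joint angles; "qd": joint speeds; "effort": joint torques, N m; "tcp_pos": TCP position; "ee_rot": TCP orientation; "force": force on the tool from outside, world axes, zero at the start; "wrist_torque": the same for the moment, N m; "gripper_width": finger opening in m; "grasp_force": force on a finger pad.
Only numpy, scipy, OpenCV 4.12 (cv2) and the standard library are available. Lean on these libraries where they do the work, as an engineer would, in place of code of your own. Each camera call takes 0.05 s, during which the arm holds its last target. There are 200 camera calls.

## Working session

There is one attempt and no reset: what is moved stays moved. The work goes in short steps, Python scripts to look and compute and a tool call to move; the robot and the scene stay as the last step left them, time stands still between calls to the robot, and variables do not carry over. Pictures are saved under pics/ and viewed, at most 14 in all, crops included, and the job is handed in when it is done.

Besides the shell and the picture viewer there is one more tool, called after "Call:" in YAML: its name, and indented under it one key for each argument. servo_tool: Moves the arm, as the interface text tells. Its arguments: {"type":"object","properties":{"rows":{"type":"array"},"squeeze":{"type":"number"}},"required":["rows"]}

```bash
mkdir -p pics
python3 - <<'E'
from rig import readout, viewer
import cv2
o=readout.get_obs();print({k:o[k] for k in('time','tcp_pos','ee_rot','gripper_width')})
for n in('scene','top'):
    p,d=viewer.grab_frame(n);cv2.imwrite(f'pics/{n}0.png',p)
    import numpy as np;np.save(f'pics/{n}0.npy',d);print(viewer.camera_params(n))
E
```

```text
{'time': 0.0, 'tcp_pos': array([0.14982515, 0.631907  , 0.2384185 ]), 'ee_rot': array([[-9.73025615e-01,  2.30696287e-01, -6.12200544e-04],
       [ 2.30697049e-01,  9.73023738e-01, -1.91758731e-03],
       [ 1.53305390e-04, -2.00709443e-03, -9.99997974e-01]]), 'gripper_width': 0.09530938680409219}
{'fx': 403.0221972200907, 'fy': 403.0221972200907, 'cx': 322.61680475091896, 'cy': 196.7265880818283, 'position': array([ 1.13391432, -0.28025515,  0.89696155]), 'attitude': array([[ 0.51859692, -0.64740236,  0.55850462],
       [ 0.85481369,  0.40688506, -0.32208399],
       [-0.01872925,  0.64444917,  0.76441774]])}
{'fx': 520.9444931601699, 'fy': 520.9444931601699, 'cx': 321.45766248795235, 'cy': 197.5944158329825, 'position': array([0.47531761, 0.06740761, 1.25784075]), 'attitude': array([[ 0.01972   ,  0.99697159, -0.07522479],
       [-0.9997828 ,  0.02017108,  0.0052414 ],
       [ 0.00674289,  0.07510509,  0.99715283]])}
```

View pics/top0.png

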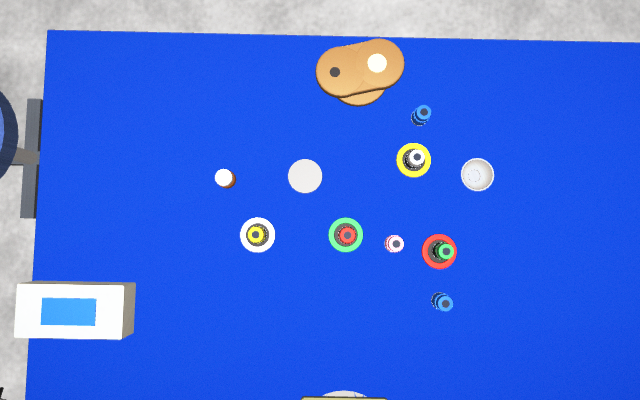

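View pics/scene0.png

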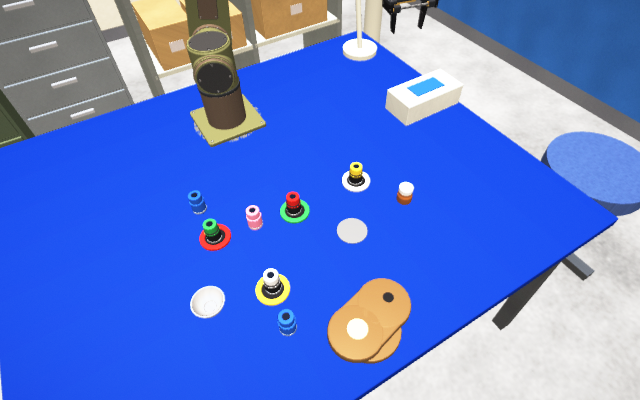

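```bash
cat > h.py <<'E'
import numpy as np,cv2
from rig import readout, viewer
def cloud(n,d,c=None):
    c=c or viewer.camera_params(n);v,u=np.indices(d.shape)
    P=np.stack([(u-c['cx'])/c['fx']*d,-(v-c['cy'])/c['fy']*d,-d],-1)
    return P@c['attitude'].T+c['position']
def px(n,u,v,z):
    c=viewer.camera_params(n);r=c['attitude']@np.array([(u-c['cx'])/c['fx'],-(v-c['cy'])/c['fy'],-1])
    return c['position']+r*(z-c['position'][2])/r[2]
def tops(n,p,d,cs,zlo=.06,zhi=.075,r=.04):
    W=cloud(n,d)
    for k,(x,y) in cs.items():
        m=(d>0)&(np.hypot(W[...,0]-x,W[...,1]-y)<r)&(W[...,2]>zlo)&(W[...,2]<zhi)
        if m.sum()<5: print(n,k,m.sum());continue
        q=W[m][:,:2].astype(np.float32);c,rad=cv2.minEnclosingCircle(q)
        print(n,k,m.sum(),'mean',W[m].mean(0).round(4),'circ',np.round(c,4),round(rad,4))
E
python3 - <<'E'
from h import *
cs={k:tuple(px('top',u,v,.04)[:2]) for k,u,v in[('Y@white',257,235),('R@green',346,235),('G@red',440,251),('W@yel',414,159),('pad',305,176),('pink',395,243),('jar',225,178),('blue1',421,115),('blue2',442,302)]}
for n in('top','scene'):
    p=cv2.imread(f'pics/{n}0.png');d=np.load(f'pics/{n}0.npy');tops(n,p,d,cs)
# rims: by colour in top and scene
    hsv=cv2.cvtColor(p,cv2.COLOR_BGR2HSV);c=viewer.camera_params(n)
    for k,s in dict(green='R@green',red='G@red',yel='W@yel',white='Y@white',pad='pad').items():
        x,y=cs[s];q=c['attitude'].T@(np.array([x,y,.009])-c['position']);u=c['cx']-c['fx']*q[0]/q[2];v=c['cy']+c['fy']*q[1]/q[2]
        notblue=~((hsv[...,0]>105)&(hsv[...,0]<125)&(hsv[...,1]>150)) 
        V,U=np.indices(notblue.shape);bright=notblue&(p.max(2)>90)&(np.hypot(U-u,V-v)<26)
        if k in('green','red','yel'):
            h0=dict(green=70,red=0,yel=28)[k];dh=np.abs(((hsv[...,0].astype(int)-h0+90)%180)-90);bright&=(dh<12)&(hsv[...,1]>100)
        z=.004 if k=='pad' else .009
        ct=cv2.findContours(bright.astype(np.uint8),0,1)[0];ct=max(ct,key=len)
        w=np.array([px(n,a[0][0],a[0][1],z)[:2] for a in ct],np.float32)
        print(n,k,np.round(cv2.minEnclosingCircle(w),4) if 0 else [np.round(t,4) for t in cv2.minEnclosingCircle(w)],np.round(cv2.fitEllipse(w*1000)[0],1))
E
```

```text
top Y@white 194 mean [0.4788 0.2097 0.0689] circ [0.4781 0.2099] 0.0179
top R@green 189 mean [0.4815 0.0014 0.0688] circ [0.4817 0.0013] 0.0176
top G@red 200 mean [ 0.4491 -0.2232  0.0683] circ [ 0.4492 -0.2236] 0.018
top W@yel 191 mean [ 0.6635 -0.1556  0.0691] circ [ 0.6641 -0.1559] 0.0179
top pad 0
top pink 190 mean [ 0.464  -0.1108  0.0651] circ [ 0.4639 -0.1108] 0.0179
top jar 19 mean [0.609  0.2912 0.0611] circ [0.6072 0.2898] 0.0177
top blue1 181 mean [ 0.77   -0.172   0.0652] circ [ 0.7701 -0.1733] 0.0184
top blue2 193 mean [ 0.3314 -0.2229  0.0649] circ [ 0.3315 -0.2234] 0.0179
top green [array([0.4825, 0.0023]), np.float64(0.0413)] [482.5   2.1]
top red [array([ 0.4476, -0.2219]), np.float64(0.0416)] [ 447.5 -221.9]
top yel [array([ 0.6665, -0.1589]), np.float64(0.0419)] [ 666.4 -159.2]
top white [array([0.478 , 0.2128]), np.float64(0.0427)] [477.9 212.9]
top pad [array([0.6224, 0.1028]), np.float64(0.0425)] [622.3 102.6]
scene Y@white 108 mean [0.4817 0.2076 0.0674] circ [0.4806 0.2098] 0.0198
scene R@green 126 mean [ 0.4846 -0.0008  0.0677] circ [4.823e-01 2.000e-04] 0.0185
scene G@red 147 mean [ 0.4524 -0.2249  0.068 ] circ [ 0.4505 -0.2249] 0.0187
scene W@yel 182 mean [ 0.6669 -0.1576  0.068 ] circ [ 0.6655 -0.1559] 0.0189
scene pad 0
scene pink 121 mean [ 0.4662 -0.1119  0.0643] circ [ 0.4658 -0.1124] 0.0185
scene jar 0
scene blue1 211 mean [ 0.7727 -0.1736  0.0644] circ [ 0.7719 -0.1729] 0.018
scene blue2 110 mean [ 0.333  -0.2239  0.0645] circ [ 0.331  -0.2244] 0.019
scene green [array([0.4866, 0.0007]), np.float64(0.0419)] [485.9   0.6]
scene red [array([ 0.4509, -0.2231]), np.float64(0.0425)] [ 450.3 -223.1]
scene yel [array([ 0.6692, -0.1609]), np.float64(0.0419)] [ 669.3 -160.4]
scene white [array([0.466 , 0.2187]), np.float64(0.063)] [473.2 216.8]
scene pad [array([0.6247, 0.1017]), np.float64(0.0432)] [624.4 101.3]
```

Call:
servo_tool:
  rows:
    - [[-2,-1.6,0,-1,9],[-5,-4,0,-3,8],[-8,-6.4,0,-5,7],[-11,-8.8,0,-7,7],[-14,-11.2,0,-9,7],[-17,-13.6,0,-11,7],[-20,-16,0,-13.3,7],[-23,-18.4,0,-13.3,7],[-26,-20.8,0,-13.3,7],[-29,-23.2,0,-13.3,7],[-31,-24.8,0,-13.3,7],[-32,-25.6,0,-13.3,7]]
  squeeze: 20

```text
time: 1.1
tcp_pos: [0.4037, 0.3069, 0.2392]
ee_rot: [[-1.0, 0.004, -0.0], [0.004, 1.0, -0.001], [0.0, -0.001, -1.0]]
force: [0.0, 0.8, 0.1]
gripper_width: 0.0703
grasp_force: 0.0
```

Call:
servo_tool:
  rows:
    - [[-1.2,-1.5,0,0,7],[-3,-3.8,0,0,7],[-5,-6.4,0,0,7],[-6.7,-8.6,1,0,7],[-7.7,-9.8,3,0,7],[-7.7,-9.8,6,0,7],[-7.7,-9.8,9,0,7],[-7.7,-9.8,11,0,7],[-7.7,-9.8,12,0,7],[-7.7,-9.8,12,0,7],[-7.7,-9.8,12,0,7],[-7.7,-9.8,12,0,7]]

```text
time: 2.1
tcp_pos: [0.4803, 0.212, 0.1214]
ee_rot: [[-1.0, 0.0, 0.003], [0.0, 1.0, 0.001], [-0.003, 0.001, -1.0]]
force: [0.3, -0.1, -0.1]
gripper_width: 0.0697
grasp_force: 0.0
```

Run:
```python
from h import *
print(readout.get_obs()['tcp_pos'])
c=viewer.camera_params('wrist');p,d=viewer.grab_frame('wrist');cv2.imwrite('pics/w1.png',p);print(c)
```

```text
[0.48032559 0.21196862 0.12144897]
{'fx': 309.70691628693146, 'fy': 309.70691628693146, 'cx': 323.62895633356936, 'cy': 195.87878037175074, 'position': array([0.39602197, 0.21127709, 0.26571709]), 'attitude': array([[ 1.17353800e-04, -9.55065030e-01, -2.96396315e-01],
       [ 9.99999086e-01,  5.11301408e-04, -1.25160936e-03],
       [ 1.34691618e-03, -2.96395897e-01,  9.55064217e-01]])}
```

View pics/w1.png

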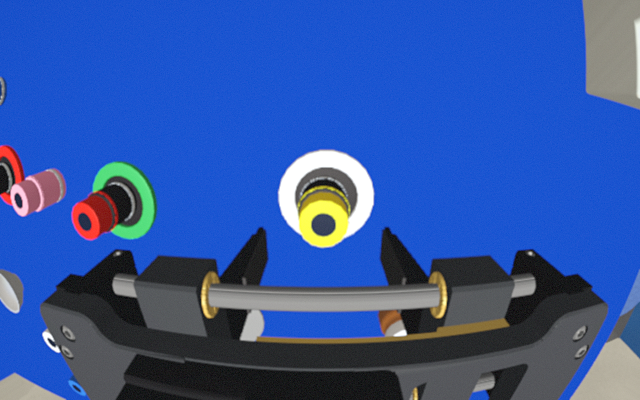

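Call:
servo_tool:
  rows:
    - [[0.1,-0.1,1,0,7],[0.1,-0.1,3,0,7],[0.1,-0.1,5,0,7],[0.1,-0.1,6.8,0,7],[0.1,-0.1,7.7,0,7],[0.1,-0.1,7.9,0,7],[0.1,-0.1,7.9,0,5],[0.1,-0.1,7.9,0,4.4],[0.1,-0.1,7.9,0,3.9],[0.1,-0.1,7.9,0,3.6],[0.1,-0.1,7.9,0,3.4],[0.1,-0.1,7.9,0,3.4]]
  squeeze: 20

```text
time: 3.15
tcp_pos: [0.4788, 0.2108, 0.0415]
ee_rot: [[-1.0, 0.001, 0.002], [0.001, 1.0, 0.001], [-0.002, 0.001, -1.0]]
force: [-1.0, 0.6, 1.8]
gripper_width: 0.0396
grasp_force: 20.0
```

Call:
servo_tool:
  rows:
    - [[0,0,-0.5,0,3.4],[0,0,-2,0,3.4],[0,0,-4.5,0,3.4],[0,0,-7.5,0,3.4],[0,0,-10.5,0,3.4],[0,0,-13,0,3.4],[-1,-0.8,-15,0,3.4],[-3,-2.3,-16,0,3.4],[-5.5,-4.2,-16,0,3.4],[-8,-6.1,-16,0,3.4],[-10.5,-8,-16,0,3.4],[-12.5,-9.5,-16,0,3.4]]

```text
time: 4.15
tcp_pos: [0.6043, 0.1138, 0.2006]
ee_rot: [[-1.0, 0.001, -0.0], [0.001, 1.0, -0.0], [0.0, -0.0, -1.0]]
force: [0.1, 0.2, -2.1]
gripper_width: 0.0397
grasp_force: 20.0
```

Call:
servo_tool:
  rows:
    - [[-1.3,-0.9,0,0,3.4],[-2,-1.4,0.5,0,3.4],[-2,-1.4,2.5,0,3.4],[-2,-1.4,5,0,3.4],[-2,-1.4,7.5,0,3.4],[-2,-1.4,10,0,3.4],[-2,-1.4,12,0,3.4],[-2,-1.4,13,0,3.4],[-2,-1.4,13.5,0,3.4],[-2,-1.4,13.5,0,3.4],[-2,-1.4,13.5,0,3.4],[-2,-1.4,13.5,0,3.4]]

```text
time: 5.15
tcp_pos: [0.6244, 0.1016, 0.0676]
ee_rot: [[-1.0, 0.001, 0.003], [0.001, 1.0, 0.0], [-0.003, 0.0, -1.0]]
force: [0.7, -0.8, -2.4]
gripper_width: 0.0396
grasp_force: 20.0
```

Call:
servo_tool:
  rows:
    - [[0,0,0.6,0,3.4],[0,0,1.2,0,3.4],[0,0,1.7,0,3.4],[0,0,2.1,0,3.4],[0,0,2.3,0,3.4],[0,0,2.4,0,3.4],[0,0,2.5,0,3.4],[0,0,2.55,0,3.4],[0,0,2.55,0,3.4]]

```text
time: 5.9
tcp_pos: [0.6235, 0.1014, 0.0416]
ee_rot: [[-1.0, 0.001, 0.0], [0.001, 1.0, -0.0], [-0.0, -0.0, -1.0]]
force: [-4.6, 0.1, 4.9]
gripper_width: 0.0396
grasp_force: 20.0
```

Call:
servo_tool:
  rows:
    - [[0,0,0,0,4.2],[0,0,0,0,4.6],[0,0,0,0,5.5],[0,0,0,0,7],[0,0,0,0,7],[0,0,-1,0,7],[0,0,-3.5,0,7],[0,0,-6.5,0,7],[0,0,-9.5,0,7],[-0.5,-2,-12,0,7],[-1,-5,-13,0,7],[-1.5,-8.5,-13,0,7]]

```text
time: 6.9
tcp_pos: [0.6407, 0.0166, 0.1761]
ee_rot: [[-1.0, -0.002, 0.009], [-0.002, 1.0, -0.0], [-0.009, -0.0, -1.0]]
force: [1.0, -0.0, -0.2]
gripper_width: 0.0698
grasp_force: 0.0
```

Call:
servo_tool:
  rows:
    - [[-0.5,-3.5,0,0,7],[-1.1,-7,0,0,7],[-1.7,-10.5,0,0,7],[-2.2,-13.5,0,0,7],[-2.6,-16,0,0,7],[-2.7,-17.2,0.5,0,7],[-2.7,-17.2,2,0,7],[-2.7,-17.2,4,0,7],[-2.7,-17.2,5,0,7],[-2.7,-17.2,5,0,7],[-2.7,-17.2,5,0,7]]

```text
time: 7.82
tcp_pos: [0.6641, -0.154, 0.1185]
ee_rot: [[-1.0, -0.001, -0.003], [-0.001, 1.0, 0.001], [0.003, 0.001, -1.0]]
force: [0.7, 0.0, 0.5]
gripper_width: 0.0699
grasp_force: 0.0
```

```bash
cat >> h.py <<'E'
def wpx(c,u,v,z):
    a=np.array([u-c['cx'],v-c['cy']]);r=np.hypot(*a);t=r/c['fx']
    k=np.sin(t)/max(r,1e-9);q=c['attitude']@np.array([a[0]*k,-a[1]*k,-np.cos(t)])
    return c['position']+q*(z-c['position'][2])/q[2]
E
python3 - <<'E'
from h import *
c=viewer.camera_params('wrist');p,d=viewer.grab_frame('wrist');cv2.imwrite('pics/w2.png',p)
import pickle;pickle.dump(c,open('pics/w2.pkl','wb'));print(readout.get_obs()['tcp_pos'])
p,d=viewer.grab_frame('top');cv2.imwrite('pics/t2.png',p);tops('top',p,d,{'Y@pad':(.6235,.1015),'W':(.665,-.156)})
E
```

```text
[ 0.66494071 -0.15442816  0.11999484]
top Y@pad 186 mean [0.623  0.1001 0.0692] circ [0.6236 0.1   ] 0.018
top W 0
```

View pics/w2.png

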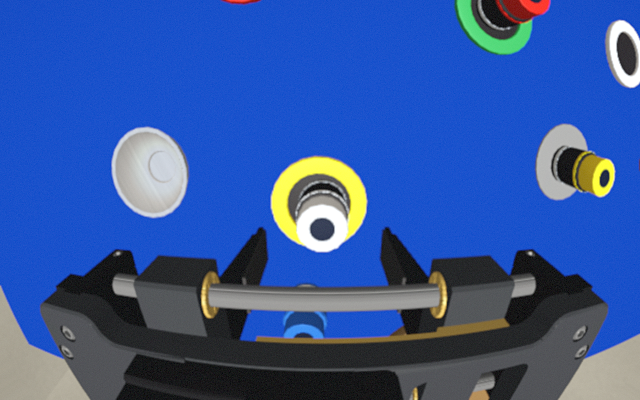

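Call:
servo_tool:
  rows:
    - [[0,-0.1,1,0,7],[0,-0.1,3,0,7],[0,-0.1,5,0,7],[0,-0.1,6.8,0,7],[0,-0.1,7.6,0,7],[0,-0.1,7.8,0,7],[0,-0.1,7.8,0,5],[0,-0.1,7.8,0,4.4],[0,-0.1,7.8,0,3.9],[0,-0.1,7.8,0,3.6],[0,-0.1,7.8,0,3.4],[0,-0.1,7.8,0,3.4]]

```text
time: 8.92
tcp_pos: [0.6656, -0.1567, 0.0432]
ee_rot: [[-1.0, 0.001, 0.002], [0.001, 1.0, -0.0], [-0.002, -0.0, -1.0]]
force: [0.3, 0.1, 4.0]
gripper_width: 0.0397
grasp_force: 20.0
```

Call:
servo_tool:
  rows:
    - [[0,0,-0.5,0,3.4],[0,0,-2,0,3.4],[0,0,-4.5,0,3.4],[0,0,-7.5,0,3.4],[0,0,-10.5,0,3.4],[0,0,-13,0,3.4],[0.5,1,-15,0,3.4],[1.5,3,-16,0,3.4],[3,6,-16,0,3.4],[4.5,9,-16,0,3.4],[6,12,-16,0,3.4],[7.5,15,-16,0,3.4]]

```text
time: 9.92
tcp_pos: [0.5892, -0.0055, 0.2034]
ee_rot: [[-1.0, 0.001, 0.001], [0.001, 1.0, -0.0], [-0.001, -0.0, -1.0]]
force: [0.7, 0.2, -1.6]
gripper_width: 0.0395
grasp_force: 20.0
```

Call:
servo_tool:
  rows:
    - [[1.5,3,0,0,3.4],[3,6,0,0,3.4],[4.5,9,0,0,3.4],[6,12,0,0,3.4],[7.5,15,0,0,3.4],[9,18,0,0,3.4],[10.3,20.3,0,0,3.4],[11,21.5,0,0,3.4],[11.3,22,0,0,3.4],[11.3,22,1.5,0,3.4],[11.3,22,3,0,3.4],[11.3,22,3,0,3.4]]

```text
time: 10.92
tcp_pos: [0.4757, 0.2125, 0.1697]
ee_rot: [[-1.0, 0.001, -0.004], [0.001, 1.0, -0.002], [0.004, -0.002, -1.0]]
force: [-1.5, -0.1, -2.0]
gripper_width: 0.0398
grasp_force: 20.0
```

Call:
servo_tool:
  rows:
    - [[-0.1,0,1,0,3.4],[-0.2,0.1,3.5,0,3.4],[-0.2,0.1,6.5,0,3.4],[-0.2,0.1,9,0,3.4],[-0.2,0.1,11,0,3.4],[-0.2,0.1,12,0,3.4],[-0.2,0.1,12.4,0,3.4],[-0.2,0.1,12.6,0,3.4],[-0.2,0.1,12.8,0,3.4],[-0.2,0.1,12.9,0,3.4],[-0.2,0.1,13,0,3.4],[-0.2,0.1,13,0,3.4]]

```text
time: 11.92
tcp_pos: [0.4801, 0.2148, 0.0432]
ee_rot: [[-1.0, 0.001, 0.002], [0.001, 1.0, 0.001], [-0.002, 0.001, -1.0]]
force: [0.0, 1.3, -0.4]
gripper_width: 0.0397
grasp_force: 20.0
```

Call:
servo_tool:
  rows:
    - [[0,0,0.05,0,3.4],[0,0,0.05,0,4.2],[0,0,0.05,0,4.6],[0,0,0.05,0,5.5],[0,0,0.05,0,7],[0,0,0,0,7],[0,0,-1,0,7],[0,0,-3.5,0,7],[0,0,-6.5,0,7],[0,0,-9.5,0,7],[-1.5,-1,-12,0,7],[-3.5,-2.5,-12.5,0,7]]

```text
time: 12.92
tcp_pos: [0.5165, 0.1909, 0.1739]
ee_rot: [[-1.0, -0.002, 0.009], [-0.002, 1.0, 0.003], [-0.009, 0.003, -1.0]]
force: [1.4, 0.3, 0.8]
gripper_width: 0.07
grasp_force: 0.0
```

Call:
servo_tool:
  rows:
    - [[-2.5,-1.9,0,0,7],[-5,-3.9,0,0,7],[-7.5,-5.9,0,0,7],[-9.5,-7.5,0,0,7],[-11,-8.8,0.5,0,7],[-11,-8.8,2,0,7],[-11,-8.8,4,0,7],[-11,-8.8,5,0,7],[-11,-8.8,5,0,7],[-11,-8.8,5,0,7],[-11,-8.8,5,0,7]]

```text
time: 13.83
tcp_pos: [0.6247, 0.1017, 0.1185]
ee_rot: [[-1.0, 0.0, 0.002], [0.0, 1.0, 0.0], [-0.002, 0.0, -1.0]]
force: [0.2, 0.7, -0.2]
gripper_width: 0.0699
grasp_force: 0.0
```

Run:
```python
from h import *
print(readout.get_obs()['tcp_pos'])
p,d=viewer.grab_frame('top');cv2.imwrite('pics/t3.png',p);tops('top',p,d,{'W@white':(.48,.213)})
p,d=viewer.grab_frame('scene');cv2.imwrite('pics/s3.png',p);tops('scene',p,d,{'W@white':(.48,.213)})
```

```text
[0.62465477 0.10166817 0.11846822]
top W@white 188 mean [0.4788 0.2129 0.0689] circ [0.479  0.2133] 0.0178
scene W@white 0
```

Call:
servo_tool:
  rows:
    - [[0.1,0,1,0,7],[0.1,0,3,0,7],[0.1,0,5,0,7],[0.1,0,6.6,0,7],[0.1,0,7.4,0,7],[0.1,0,7.5,0,7],[0.1,0,7.5,0,5],[0.1,0,7.5,0,4.4],[0.1,0,7.5,0,3.9],[0.1,0,7.5,0,3.6],[0.1,0,7.5,0,3.4],[0.1,0,7.5,0,3.4]]

```text
time: 14.93
tcp_pos: [0.6237, 0.1014, 0.0431]
ee_rot: [[-1.0, 0.001, 0.002], [0.001, 1.0, 0.0], [-0.002, 0.0, -1.0]]
force: [-0.4, -0.2, 1.9]
gripper_width: 0.0397
grasp_force: 20.0
```

Call:
servo_tool:
  rows:
    - [[0,0,-0.5,0,3.4],[0,0,-2,0,3.4],[0,0,-4.5,0,3.4],[0,0,-7.5,0,3.4],[0,0,-10.5,0,3.4],[0,0,-13,0,3.4],[-0.2,-1,-15,0,3.4],[-0.5,-3,-16,0,3.4],[-1,-6,-16,0,3.4],[-1.5,-9.5,-16,0,3.4],[-2,-13,-16,0,3.4],[-2.6,-16.5,-16,0,3.4]]

```text
time: 15.93
tcp_pos: [0.6489, -0.0649, 0.2035]
ee_rot: [[-1.0, 0.0, 0.001], [0.0, 1.0, -0.0], [-0.001, -0.0, -1.0]]
force: [0.7, 0.6, -1.3]
gripper_width: 0.0397
grasp_force: 20.0
```

Call:
servo_tool:
  rows:
    - [[-0.5,-3,0,0,3.4],[-1,-6,0,0,3.4],[-1.5,-8.2,0,0,3.4],[-1.8,-9.2,0,0,3.4],[-1.8,-9.5,1,0,3.4],[-1.8,-9.5,3,0,3.4],[-1.8,-9.5,6,0,3.4],[-1.8,-9.5,9,0,3.4],[-1.8,-9.5,11,0,3.4],[-1.8,-9.5,12,0,3.4],[-1.8,-9.5,12,0,3.4],[-1.8,-9.5,12,0,3.4]]

```text
time: 16.93
tcp_pos: [0.667, -0.1577, 0.0822]
ee_rot: [[-1.0, -0.0, -0.0], [-0.0, 1.0, 0.0], [0.0, 0.0, -1.0]]
force: [0.5, -0.1, -2.3]
gripper_width: 0.0396
grasp_force: 20.0
```

Remaining 4.0 cm down to the level at which it was gripped; then release, rise and head for the red one at (0.4825, 0.001).

Call:
servo_tool:
  rows:
    - [[0,-0.1,1,0,3.4],[0,-0.1,2,0,3.4],[0,-0.1,3,0,3.4],[0,-0.1,3.4,0,3.4],[0,-0.1,3.6,0,3.4],[0,-0.1,3.8,0,3.4],[0,-0.1,3.9,0,3.4],[0,-0.1,4,0,3.4],[0,-0.1,4.05,0,3.4],[0,-0.1,4.05,0,3.4]]

```text
time: 17.77
tcp_pos: [0.6675, -0.1599, 0.0431]
ee_rot: [[-1.0, 0.001, 0.001], [0.001, 1.0, -0.0], [-0.001, -0.0, -1.0]]
force: [-3.2, 0.7, 5.4]
gripper_width: 0.0398
grasp_force: 20.0
```

Call:
servo_tool:
  rows:
    - [[0,0,0,0,4.2],[0,0,0,0,4.6],[0,0,0,0,5.5],[0,0,0,0,7],[0,0,-0.1,0,7],[0,0,-1,0,7],[0,0,-3.5,0,7],[0,0,-6.5,0,7],[0,0,-9.5,0,7],[1,0.9,-12,0,7],[3,2.6,-12.55,0,7],[5.5,4.8,-12.55,0,7]]

```text
time: 18.77
tcp_pos: [0.6144, -0.1127, 0.1722]
ee_rot: [[-1.0, 0.002, 0.008], [0.002, 1.0, -0.002], [-0.008, -0.002, -1.0]]
force: [-0.2, 1.2, 0.4]
gripper_width: 0.0701
grasp_force: 0.0
```

Call:
servo_tool:
  rows:
    - [[2.5,2.2,0,0,7],[5,4.4,0,0,7],[7.5,6.6,0,0,7],[10,8.7,0,0,7],[12,10.4,0,0,7],[13,11.3,0.5,0,7],[13,11.3,2,0,7],[13,11.3,4,0,7],[13,11.3,5,0,7],[13,11.3,5,0,7],[13,11.3,5,0,7],[13,11.3,5,0,7]]

```text
time: 19.77
tcp_pos: [0.4829, 0.0012, 0.1182]
ee_rot: [[-1.0, 0.001, 0.001], [0.001, 1.0, -0.0], [-0.001, -0.0, -1.0]]
force: [0.9, -0.6, 1.3]
gripper_width: 0.0698
grasp_force: 0.0
```

Run:
```python
from h import *
print(readout.get_obs()['tcp_pos'])
c=viewer.camera_params('wrist');p,d=viewer.grab_frame('wrist');cv2.imwrite('pics/w3.png',p)
import pickle;pickle.dump(c,open('pics/w3.pkl','wb'))
p,d=viewer.grab_frame('top');cv2.imwrite('pics/t4.png',p);tops('top',p,d,{'Y@yel':(.667,-.159),'W@white':(.48,.213)})
```

```text
[0.48286329 0.00124836 0.1182269 ]
top Y@yel 193 mean [ 0.6666 -0.16    0.0688] circ [ 0.6673 -0.1613] 0.0187
top W@white 190 mean [0.4788 0.2126 0.0691] circ [0.4788 0.2131] 0.018
```

View pics/w3.png

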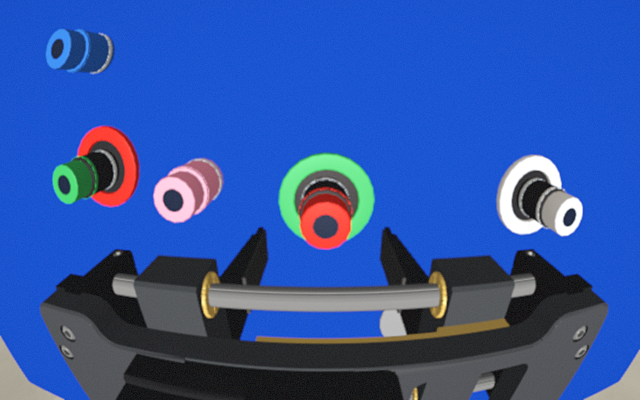

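Call:
servo_tool:
  rows:
    - [[0,0,1,0,7],[0,0,3,0,7],[0,0,5,0,7],[0,0,6.6,0,7],[0,0,7.4,0,7],[0,0,7.5,0,7],[0,0,7.5,0,5],[0,0,7.5,0,4.4],[0,0,7.5,0,3.9],[0,0,7.5,0,3.6],[0,0,7.5,0,3.4],[0,0,7.5,0,3.4]]

```text
time: 20.87
tcp_pos: [0.4827, 0.0015, 0.0429]
ee_rot: [[-1.0, 0.001, 0.001], [0.001, 1.0, 0.0], [-0.001, 0.0, -1.0]]
force: [0.3, -0.0, 2.5]
gripper_width: 0.0394
grasp_force: 20.0
```

Call:
servo_tool:
  rows:
    - [[0,0,-0.5,0,3.4],[0,0,-2,0,3.4],[0,0,-4.5,0,3.4],[0,0,-7.5,0,3.4],[0,0,-10.5,0,3.4],[0,0,-13,0,3.4],[-1,0.7,-15,0,3.4],[-3,2.1,-16,0,3.4],[-5.5,3.9,-16,0,3.4],[-8,5.7,-16,0,3.4],[-10.5,7.4,-16,0,3.4],[-12.5,8.9,-16,0,3.4]]

```text
time: 21.87
tcp_pos: [0.6083, 0.0915, 0.2022]
ee_rot: [[-1.0, 0.0, 0.0], [0.0, 1.0, -0.0], [-0.0, -0.0, -1.0]]
force: [-0.3, 0.0, -0.3]
gripper_width: 0.0399
grasp_force: 20.0
```

Call:
servo_tool:
  rows:
    - [[-1.2,0.8,0,0,3.4],[-1.6,1.1,0.5,0,3.4],[-1.6,1.1,2.5,0,3.4],[-1.6,1.1,5,0,3.4],[-1.6,1.1,8,0,3.4],[-1.6,1.1,10.5,0,3.4],[-1.6,1.1,12,0,3.4],[-1.6,1.1,13,0,3.4],[-1.6,1.1,13.5,0,3.4],[-1.6,1.1,14,0,3.4],[-1.6,1.1,14,0,3.4]]

```text
time: 22.78
tcp_pos: [0.6231, 0.1012, 0.0621]
ee_rot: [[-1.0, 0.001, -0.0], [0.001, 1.0, -0.0], [0.0, -0.0, -1.0]]
force: [-0.0, -0.3, -1.4]
gripper_width: 0.0395
grasp_force: 20.0
```

Call:
servo_tool:
  rows:
    - [[0,0,0.6,0,3.4],[0,0,1.2,0,3.4],[0,0,1.5,0,3.4],[0,0,1.7,0,3.4],[0,0,1.8,0,3.4],[0,0,1.9,0,3.4],[0,0,2,0,3.4],[0,0,2.05,0,3.4],[0,0,2.05,0,3.4]]

```text
time: 23.53
tcp_pos: [0.6235, 0.1014, 0.043]
ee_rot: [[-1.0, 0.001, 0.0], [0.001, 1.0, -0.0], [-0.0, -0.0, -1.0]]
force: [-2.5, -0.7, 4.3]
gripper_width: 0.0398
grasp_force: 20.0
```

Call:
servo_tool:
  rows:
    - [[0,0,0,0,4.2],[0,0,0,0,4.6],[0,0,0,0,5.5],[0,0,0,0,7],[0,0,-0.1,0,7],[0,0,-1,0,7],[0,0,-3.5,0,7],[0,0,-6.5,0,7],[0,0,-9.5,0,7],[0.5,-1,-12,0,7],[1.5,-3,-12.55,0,7],[3,-5.7,-12.55,0,7]]

```text
time: 24.53
tcp_pos: [0.5956, 0.0449, 0.1721]
ee_rot: [[-1.0, -0.002, 0.008], [-0.002, 1.0, 0.0], [-0.008, 0.0, -1.0]]
force: [0.1, -0.9, -0.3]
gripper_width: 0.0697
grasp_force: 0.0
```

Call:
servo_tool:
  rows:
    - [[1.6,-3,0,0,7],[3.2,-6,0,0,7],[4.8,-9,0,0,7],[6.4,-12,0,0,7],[8,-15,0,0,7],[9.6,-18,0,0,7],[11.2,-21,0,0,7],[12.8,-24,0,0,7],[13.9,-26,0,0,7],[14.3,-26.7,0,0,7],[14.3,-26.7,2.5,0,7],[14.3,-26.7,5,0,7]]

```text
time: 25.53
tcp_pos: [0.4515, -0.2239, 0.1194]
ee_rot: [[-1.0, 0.002, 0.005], [0.002, 1.0, -0.003], [-0.005, -0.003, -1.0]]
force: [-0.3, -1.0, -0.5]
gripper_width: 0.0701
grasp_force: 0.0
```

Run:
```python
from h import *
print(readout.get_obs()['tcp_pos'])
p,d=viewer.grab_frame('wrist');cv2.imwrite('pics/w4.png',p)
print(readout.get_obs()['tcp_pos'])
p,d=viewer.grab_frame('top');tops('top',p,d,{'R@pad':(.6235,.1014)})
```

```text
[ 0.45145853 -0.22389593  0.11936189]
[ 0.4477357  -0.22116129  0.11240009]
top R@pad 188 mean [0.6217 0.1001 0.0689] circ [0.6221 0.1004] 0.0181
```

View pics/w4.png

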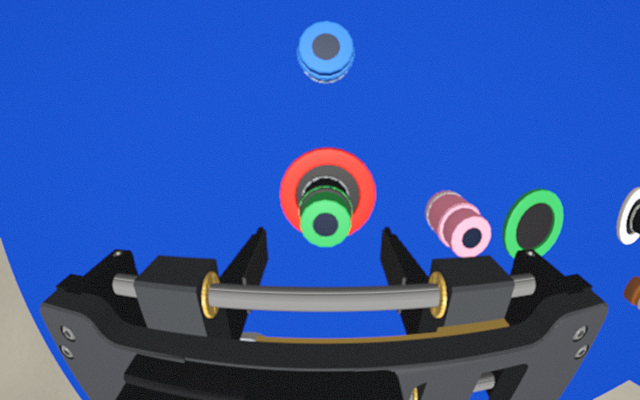

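Call:
servo_tool:
  rows:
    - [[0,0,0,0,7],[0,0,0,0,7],[0,0,1.5,0,7],[0,0,3.5,0,7],[0,0,5.5,0,7],[0,0,6.8,0,7],[0,0,7.5,0,7],[0,0,7.5,0,7],[0,0,7.5,0,7]]

```text
time: 26.38
tcp_pos: [0.4509, -0.2229, 0.0434]
ee_rot: [[-1.0, 0.0, 0.001], [0.0, 1.0, -0.001], [-0.001, -0.001, -1.0]]
force: [0.5, -0.6, -0.7]
gripper_width: 0.0704
grasp_force: 0.0
```

Call:
servo_tool:
  rows:
    - [[0,0,0,0,5],[0,0,0,0,4.4],[0,0,0,0,3.9],[0,0,0,0,3.6],[0,0,0,0,3.4],[0,0,0,0,3.4],[0,0,0,0,3.4]]

```text
time: 26.97
tcp_pos: [0.4501, -0.2226, 0.0425]
ee_rot: [[-1.0, 0.001, 0.0], [0.001, 1.0, -0.0], [-0.0, -0.0, -1.0]]
force: [-0.1, 0.4, 2.5]
gripper_width: 0.0397
grasp_force: 20.0
```

Call:
servo_tool:
  rows:
    - [[0,0,-0.5,0,3.4],[0,0,-2,0,3.4],[0,0,-4.5,0,3.4],[0,0,-7.5,0,3.4],[0,0,-10.5,0,3.4],[0,0,-13,0,3.4],[-0.1,0.7,-15,0,3.4],[-0.4,2.5,-16,0,3.4],[-0.8,5.5,-16,0,3.4],[-1.3,8.5,-16,0,3.4],[-1.7,11.5,-16,0,3.4],[-2.1,14.5,-16,0,3.4]]

```text
time: 27.97
tcp_pos: [0.4707, -0.0762, 0.2021]
ee_rot: [[-1.0, 0.001, -0.0], [0.001, 1.0, 0.0], [0.0, 0.0, -1.0]]
force: [0.5, -0.5, -0.7]
gripper_width: 0.0395
grasp_force: 20.0
```

Call:
servo_tool:
  rows:
    - [[-0.4,3,0,0,3.4],[-0.8,5.5,0,0,3.4],[-1.1,7.4,0,0,3.4],[-1.2,8,0.5,0,3.4],[-1.2,8,2,0,3.4],[-1.2,8,5,0,3.4],[-1.2,8,8,0,3.4],[-1.2,8,10.5,0,3.4],[-1.2,8,12,0,3.4],[-1.2,8,13,0,3.4],[-1.2,8,13,0,3.4],[-1.2,8,13,0,3.4]]

```text
time: 28.97
tcp_pos: [0.483, 0.0021, 0.0721]
ee_rot: [[-1.0, 0.001, -0.001], [0.001, 1.0, -0.0], [0.001, -0.0, -1.0]]
force: [-0.4, 0.3, -1.2]
gripper_width: 0.0396
grasp_force: 20.0
```

Call:
servo_tool:
  rows:
    - [[0,0,0.8,0,3.4],[0,0,1.6,0,3.4],[0,0,2.2,0,3.4],[0,0,2.5,0,3.4],[0,0,2.7,0,3.4],[0,0,2.85,0,3.4],[0,0,2.95,0,3.4],[0,0,3,0,3.4],[0,0,3.05,0,3.4],[0,0,3.05,0,3.4]]

```text
time: 29.8
tcp_pos: [0.4834, 0.0025, 0.0425]
ee_rot: [[-1.0, 0.001, 0.0], [0.001, 1.0, -0.0], [-0.0, -0.0, -1.0]]
force: [-3.3, 0.4, 3.8]
gripper_width: 0.0397
grasp_force: 20.0
```

Call:
servo_tool:
  rows:
    - [[0,0,0,0,4.2],[0,0,0,0,4.6],[0,0,0,0,5.5],[0,0,0,0,7],[0,0,-0.1,0,7],[0,0,-1,0,7],[0,0,-3.5,0,7],[0,0,-6.5,0,7],[0,0,-9.5,0,7],[-1,0.7,-12,0,7],[-3,2.1,-12.55,0,7],[-5.5,3.9,-12.55,0,7]]

```text
time: 30.8
tcp_pos: [0.5402, 0.0412, 0.1718]
ee_rot: [[-1.0, 0.002, 0.007], [0.002, 1.0, -0.001], [-0.007, -0.0, -1.0]]
force: [0.0, -0.7, 0.0]
gripper_width: 0.0703
grasp_force: 0.0
```

Call:
servo_tool:
  rows:
    - [[-2.5,1.8,0,0,7],[-5,3.6,0,0,7],[-7,5,0,0,7],[-8.2,5.8,0,0,7],[-8.5,6,0.5,0,7],[-8.5,6,2,0,7],[-8.5,6,4,0,7],[-8.5,6,5,0,7],[-8.5,6,5,0,7],[-8.5,6,5,0,7],[-8.5,6,5,0,7]]

```text
time: 31.72
tcp_pos: [0.6235, 0.1012, 0.1183]
ee_rot: [[-1.0, 0.001, 0.001], [0.001, 1.0, 0.0], [-0.001, 0.0, -1.0]]
force: [-0.4, -0.2, -0.3]
gripper_width: 0.0703
grasp_force: 0.0
```

Run:
```python
from h import *
print(readout.get_obs()['tcp_pos'])
p,d=viewer.grab_frame('top');tops('top',p,d,{'G@green':(.4835,.002)})
```

```text
[0.62351678 0.10117421 0.11830563]
top G@green 190 mean [0.4822 0.0014 0.0692] circ [0.4824 0.001 ] 0.0179
```

Call:
servo_tool:
  rows:
    - [[0,0,1,0,7],[0,0,3,0,7],[0,0,5,0,7],[0,0,6.6,0,7],[0,0,7.4,0,7],[0,0,7.5,0,7],[0,0,7.5,0,5],[0,0,7.5,0,4.4],[0,0,7.5,0,3.9],[0,0,7.5,0,3.6],[0,0,7.5,0,3.4],[0,0,7.5,0,3.4]]

```text
time: 32.77
tcp_pos: [0.6237, 0.1014, 0.0431]
ee_rot: [[-1.0, 0.001, 0.001], [0.001, 1.0, 0.0], [-0.001, 0.0, -1.0]]
force: [-0.5, -0.5, 2.8]
gripper_width: 0.0396
grasp_force: 20.0
```

Call:
servo_tool:
  rows:
    - [[0,0,-0.5,0,3.4],[0,0,-2,0,3.4],[0,0,-4.5,0,3.4],[0,0,-7.5,0,3.4],[0,0,-10.5,0,3.4],[0,0,-13,0,3.4],[0.4,-0.7,-15,0,3.4],[1.4,-2.5,-16,0,3.4],[2.9,-5.3,-16,0,3.4],[4.4,-8.1,-16,0,3.4],[5.9,-10.9,-16,0,3.4],[7.4,-13.7,-16,0,3.4]]

```text
time: 33.77
tcp_pos: [0.5482, -0.0365, 0.2035]
ee_rot: [[-1.0, 0.0, 0.001], [0.0, 1.0, -0.0], [-0.001, -0.0, -1.0]]
force: [-0.1, -0.6, -0.9]
gripper_width: 0.0397
grasp_force: 20.0
```

Call:
servo_tool:
  rows:
    - [[1.5,-2.8,0,0,3.4],[3,-5.6,0,0,3.4],[4.5,-8.4,0,0,3.4],[6,-11.1,0,0,3.4],[7.5,-13.9,0,0,3.4],[8.8,-16.2,0,0,3.4],[9.7,-17.9,0,0,3.4],[10.1,-18.6,0,0,3.4],[10.1,-18.6,1,0,3.4],[10.1,-18.6,3,0,3.4],[10.1,-18.6,4,0,3.4],[10.1,-18.6,4,0,3.4]]

```text
time: 34.77
tcp_pos: [0.4465, -0.2194, 0.1587]
ee_rot: [[-1.0, -0.0, -0.005], [-0.0, 1.0, 0.004], [0.005, 0.004, -1.0]]
force: [-0.5, 0.1, -1.3]
gripper_width: 0.0397
grasp_force: 20.0
```

Call:
servo_tool:
  rows:
    - [[0,0,1,0,3.4],[0,0,3.5,0,3.4],[0,0,6,0,3.4],[0,0,8,0,3.4],[0,0,9,0,3.4],[0,0,9,0,3.4],[0,0,9,0,3.4]]

```text
time: 35.35
tcp_pos: [0.4483, -0.2214, 0.0724]
ee_rot: [[-1.0, 0.0, -0.0], [0.0, 1.0, 0.0], [0.0, 0.0, -1.0]]
force: [0.9, -0.2, -0.4]
gripper_width: 0.0393
grasp_force: 20.0
```

Call:
servo_tool:
  rows:
    - [[0,0,0.8,0,3.4],[0,0,1.6,0,3.4],[0,0,2.2,0,3.4],[0,0,2.5,0,3.4],[0,0,2.7,0,3.4],[0,0,2.85,0,3.4],[0,0,2.95,0,3.4],[0,0,3,0,3.4],[0,0,3.05,0,3.4],[0,0,3.05,0,3.4]]

```text
time: 36.18
tcp_pos: [0.4483, -0.2218, 0.043]
ee_rot: [[-1.0, 0.001, -0.0], [0.001, 1.0, -0.0], [0.0, -0.0, -1.0]]
force: [-3.5, 1.9, 6.6]
gripper_width: 0.0393
grasp_force: 20.0
```

Call:
servo_tool:
  rows:
    - [[0,0,0,0,4.2],[0,0,0,0,4.6],[0,0,0,0,5.5],[0,0,0,0,7],[0,0,-0.1,0,7],[0,0,-1,0,7],[0,0,-3.5,0,7],[0,0,-6.5,0,7],[0,0,-9.5,0,7],[0,0,-12.5,0,7],[0,0,-15,0,7],[0,0,-16,0,7]]

```text
time: 37.18
tcp_pos: [0.4497, -0.2226, 0.2071]
ee_rot: [[-1.0, 0.001, 0.007], [0.001, 1.0, -0.004], [-0.007, -0.004, -1.0]]
force: [0.8, -1.7, 1.3]
gripper_width: 0.07
grasp_force: 0.0
```

Call:
servo_tool:
  rows:
    - [[0,-2,0,0,7],[0,-5,0,0,7],[0,-8,0,0,7],[0,-11,0,0,7],[0,-13,0,0,7],[0,-14,0,0,7],[0,-14,0,0,7],[0,-14,0,0,7]]

```text
time: 37.85
tcp_pos: [0.4476, -0.361, 0.2009]
ee_rot: [[-1.0, 0.001, -0.001], [0.001, 1.0, 0.002], [0.001, 0.002, -1.0]]
force: [-0.2, 0.3, -0.3]
gripper_width: 0.07
grasp_force: 0.0
```

Run:
```python
from h import *
o=readout.get_obs();print(o['tcp_pos'],o['time'])
p,d=viewer.grab_frame('top');tops('top',p,d,{'R@red':(.449,-.222),'G':(.4835,.002),'Y':(.667,-.159),'W':(.48,.213)});cv2.imwrite('pics/t9.png',p)
p,d=viewer.grab_frame('scene');cv2.imwrite('pics/s9.png',cv2.resize(p[150:350,150:450],None,fx=2.5,fy=2.5))
```

```text
[ 0.44756211 -0.36095917  0.20094794] 37.85
top R@red 198 mean [ 0.4467 -0.222   0.0686] circ [ 0.4471 -0.2229] 0.018
top G 189 mean [0.4823 0.0014 0.0689] circ [0.4824 0.0013] 0.0178
top Y 195 mean [ 0.6665 -0.16    0.0689] circ [ 0.6669 -0.1604] 0.0184
top W 193 mean [0.4789 0.2128 0.0689] circ [0.4791 0.213 ] 0.0179
```

View pics/s9.png

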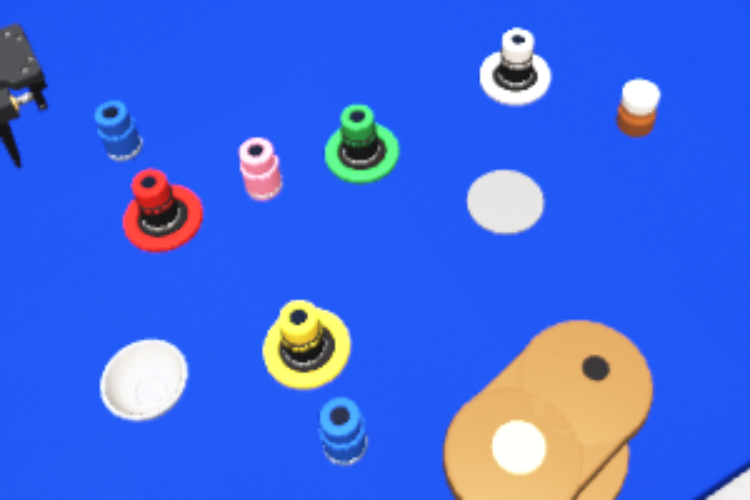

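View pics/t9.png

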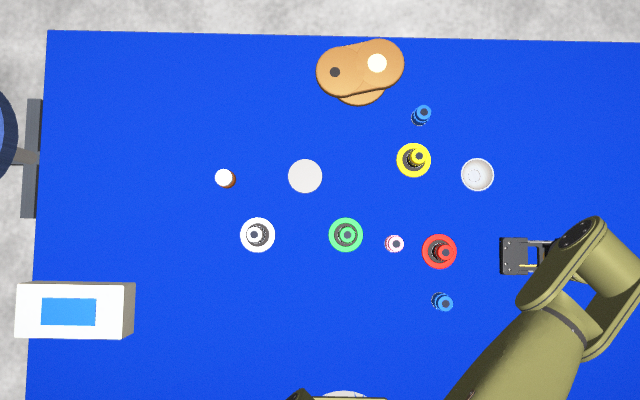

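All four eyepieces stand upright on the stands of their own colour. The pad is empty, the jar is unmoved, and the gripper is well clear, so I am handing in.

```bash
python3 -c "
from rig import robot;print(robot.finish_job())"
```

```text
the job is handed in; nothing more can be done
None
```

All four eyepieces stand upright in the recesses of their own-coloured stands, with the pad empty and the jar unmoved; the job was handed in after about 38 s of robot time.

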